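# Load the reagent cartridge under the sprung flap

## Task

Load the orange cartridge into the analyser using only the fingertips of the one hand: press the green paddle down with one fingertip so that the blue sprung flap stands well open, and keep it pressed while the other fingertip pushes the cartridge by its tail along the lane, under the flap, until it is fully home against the stop. Only then come away, so that the flap springs fully shut behind the cartridge. Do not lift, tip or carry the cartridge, and leave everything else where it stands.

Things in the scene. Friction and masses are not known exactly. Their poses are not given: they have to be found in the camera images.
- analyser: Cream bench analyser, fixed, 400 x 270 mm. x: inwards along the loading lane; y: left as seen from the loading end; z up. Origin: table level, on the lane's centre line, below the inner face of the shut flap's lip. Deck 30 mm above the table, x -185 to 215, y -150 to 120. Housing x 72 to 212, y -140 to 110, 112 mm above the table
- stop (a point): On the analyser, x +54 mm: foot of the stop face where the lane ends, on its centre line, on the deck. Stop 34 mm high. The lane is 48 mm wide from x -168 to here, between grey walls 5 mm thick, 12 mm high above the deck (the right one 34 mm high from x 0 on)
- cartridge: Orange cartridge, loose in the lane, about 120 g. x inwards along the lane, z up. Block 50 (x) x 44 (y) x 36 (z) mm, origin: centre of its underside. Tail 40 long x 30 wide x 20 mm high, from x -25 to -65. Starts outside, nose 10 to 40 mm short of the lip. Home, its nose touches the stop (origin at x +29 mm in the analyser's frame), block inside the lip, tail out below it
- tail_end (a point): Point on the cartridge: middle of the rear end face of its tail, 10 mm above its underside; the face to push
- nose (a point): Point on the cartridge: middle of the front face of its block, 18 mm above its underside
- flap (a joint): Rocker carrying blue flap and green paddle: 0 = shut by its spring, 0.70 rad = fully open, hard stop. Pressing the paddle down lifts the flap over to the left. It clears the block above 0.42 rad; 0.6 or more is well open. About 2 N at the paddle's middle starts it, 4 N holds it open. The block cannot push it open
- hinge (a point): On the analyser: point of the rocker's fixed hinge line, at x 0, y +34 mm, 12 mm above the deck. The line runs along the analyser's x axis
- lip (a point): On the flap: middle of the lower edge of its lip, which hangs across the lane's right half when shut (x -5 to 0, y -23 to 0 mm in the analyser's frame), 24 mm above the deck: the tail fits below, the block does not
- paddle (a point): On the paddle's top face, 36 mm from the hinge line, at mid length. 4 mm plate, 150 mm long in analyser x (-175 to -25), green 20 to 66 mm left of the hinge. Shut, it slopes up to the left at 0.65 rad, this point 34 mm above the deck at y +63 mm; at 0.65 rad it is level, 12 mm above the deck, this point at y +70. A fingertip can slide along it while pressing
- spare: Spare cartridge, white with a grey tail, same shape, standing on the analyser's deck right of the lane; leave alone. Origin as for the orange one
- vial: Amber vial with purple cap, 22 mm diameter, 42 mm high, standing on the deck right of the lane; leave alone. Origin: centre of its foot
- tube_rack: White rack 90 x 200 x 45 mm with capped blood tubes up to 91 mm high, on the table; leave alone. Origin: centre of its underside
- reagent: White bottle, blue cap, 60 mm diameter, 130 mm high; leave alone. Origin: centre of its foot
- swab_jar: Glass jar, steel lid, 70 mm diameter, 90 mm high; leave alone. Origin: centre of its foot
- kidney_tray: Open steel tray 110 x 140 x 30 mm; leave alone. Origin: centre of its underside
- pipette: White pipette with blue end, 220 mm long, lying on the table; leave alone. Origin: on the table below its middle
Mind the look-alikes: they are no part of the job. What is meant by the cartridge is not purple, and is the larger of those in its own colour.

How it is judged (in metres and radians):
On the way, in this order (a step that is already met when the one before it is completed fails the run):
1. a finger holds the flap open (above 0.45 rad) while the cartridge's nose is still outside the lip (value of joint flap above 0.45 rad and contact force between the fingers and analyser above 0.3 N and x of nose in the frame of analyser below -0.001 m), for 0.1 s.
2. the cartridge is home, within 4.5 mm of the stop, while a finger still holds the flap open above 0.45 rad (value of joint flap above 0.45 rad and contact force between the fingers and analyser above 0.3 N and x of cartridge in the frame of analyser above 0.0245 m), for 0.1 s.
At the end, for the whole second after the job is handed in: The cartridge lies flat on the deck within 4.5 mm of the stop, at rest, and the flap is shut behind it (below 0.06 rad) (x of cartridge in the frame of analyser above 0.0245 m and value of joint flap below 0.06 rad and z of cartridge in the frame of analyser below 0.034 m and angle between cartridge's own z axis and vertical below 0.1 rad and linear speed of cartridge below 0.02 m/s); the robot touches nothing.
It fails at once if the cartridge is lifted more than 8 mm off the deck or tipped over 0.25 rad (z of cartridge in the frame of analyser above 0.038 m or angle between cartridge's own z axis and vertical above 0.25 rad).
It fails at once if another thing is moved more than 20 mm or tipped over (distance of any of spare, vial, tube_rack, reagent, swab_jar, kidney_tray, pipette from where it was at the start of the episode above 0.02 m or angle between any of spare, vial, tube_rack, reagent, swab_jar, kidney_tray, pipette's own z axis and vertical above 0.5 rad).
It also fails if it takes over 35 s, if anything falls off the work surface, if the arm or the gripper's body presses on something with over 40 N, if the wrist force passes 120 N, or if a joint passes its speed limit or range.

## Robot

A 6-joint arm with a two-finger parallel gripper is mounted at the origin on the work surface. World frame = base frame: x ahead of the robot, y to its left, z up, the work surface at z = 0. Lengths are in m, angles in degrees, forces in N, time in s.
With the tool pointing down it reaches from about 0.375 to 0.9 m from the base axis. Payload 3.1 kg.
Tool frame: the origin (TCP) lies midway between the tips of the shut fingers; the grasp point (between the pads) lies 19 mm behind it; z points along the fingers, y is the line along which they close (so a half turn about z gives the same grasp; the last joint's range is limited). The gripper opens to 87 mm and grips with 3 to 60 N. Pads are 19 mm wide; open, the fingers measure 117 mm over their backs; the gripper's body (75 mm by 190 mm) begins 51 mm behind the grasp point.
Start: joints at [-82.248, 30.224, 82.088, -0, 67.689, -10.227], TCP at [0.193, -0.594, 0.223] pointing down, gripper open.
Joint ranges: [-176.69, 176.69], [-43.24, 126.21], [12.49, 139.97], [-82, 262], [0, 151.66], [-163.58, 163.58]. Speed limits (degrees/s): [159.86, 159.86, 180, 180, 180, 180].

## Interface

Orientations are given as a 3x3 rotation matrix whose columns are the frame's x, y, z axes.
In Python, from rig import read_state, capture, camera_info, hand_in gives the robot as it stands.
- The arm moves only by the tool drive_tool, never from a script. Its argument "motion" is a list of rows, each a list of 2 entries, a list of its own where there are three numbers: the shift along the tool's x, y, z in mm, then the turn, a rotation vector about the tool's x, y, z in rad. A call has 1 to 5 rows; each row shifts and turns the commanded pose from where the row before left it, along the tool's axes as they then stand; what a row does not reach is not made up. A row lasts 1/10 s, in which the tool goes at most 50 mm and 8.59 degrees, less where a joint would pass 70% of its speed; a pose out of reach is approached as far as the arm can. A call is refused whole if a number of a shift passes 50 or a number of a turn 0.15, either way. A call with a gripper value outside its range is refused whole. "gripper" is the opening, from 0 (shut) to 1 (fully open), set as the call begins (left out, the last holds). The fingers move at their own pace and stop on an object; the grip force is fixed at half the most. Time passes only in rows, so rows that do not move let the fingers close. It gives the time, the measured TCP pose, the force, the opening and the grip force at its end, in the units of the state.
- read_state(): the state, without advancing time (a new reading comes with each control period).
- capture(name): name is "scene" or "top" or "wrist"; returns the picture (384x512x3 uint8, red, green, blue); there is no depth.
- camera_info(name): a dict with "fovy" (degrees; the focal length in pixels is half the picture's height over the tangent of half this angle, whatever the lens; pixels are square), "cx", "cy" (the principal point, pixels), "xyz" and "orientation" of the camera in the world; the wrist camera has in their place "T_tool_cam" (4x4, takes a point from camera to tool coordinates, whose origin is the TCP and whose axes are the flange's). Camera axes: x right, y down, z forward; pixel columns grow to the right and rows downward; lengths in m; the calibration is good to about 2 mm. A picture is of the moment at which its call begins: read the wrist's pose just before it. camera_info takes no time and is no camera call.
- hand_in(): hands the job in; it is judged then, once.
The state is a dict: "time_s": time; "joint_positions": joint angles; "qvel": joint speeds; "tau": joint torques, N m; "position": TCP position; "tcp_rot": TCP orientation; "force": force on the tool from outside, world axes, zero at the start; "moment": the same for the moment, N m; "opening": opening from 0.0 (shut) to 1.0 (fully open); "grasp_force": force on a finger pad.
Only numpy, scipy, OpenCV 4.12 (cv2) and the standard library are available. Lean on these libraries where they do the work, as an engineer would, in place of code of your own. Each camera call takes 0.05 s, during which the arm holds its last target. There are 200 camera calls.

## Working session

There is one attempt and no reset: what is moved stays moved. The work goes in short steps, Python scripts to look and compute and a tool call to move; the robot and the scene stay as the last step left them, time stands still between calls to the robot, and variables do not carry over. Pictures are saved under pics/ and viewed, at most 10 in all, crops included, and the job is handed in when it is done.

Besides the shell and the picture viewer there is one more tool, called after "Request:" by a JSON object that holds its "op" and its "data". drive_tool: Moves the arm, as the interface text tells. Its arguments: {"type":"object","properties":{"motion":{"type":"array","items":{"type":"array"}},"gripper":{"type":"number"}},"required":["motion"]}

```bash
ls; mkdir -p pics
python3 - <<'E'
from rig import *
import cv2,numpy as np
s=read_state();print(s)
for n in("scene","top","wrist"):
    i=camera_info(n);print(n,i);cv2.imwrite(f"pics/{n}0.png",capture(n)[:,:,::-1])
a=np.hstack([cv2.imread("pics/top0.png")])
cv2.imwrite("pics/top0b.png",cv2.resize(a,(800,600)))
cv2.imwrite("pics/scene0b.png",cv2.resize(cv2.imread("pics/scene0.png"),(800,600)))
E
```

```text
pics
{'time_s': 0.0, 'joint_positions': array([-8.22474570e+01,  3.02781972e+01,  8.21569648e+01, -7.28382707e-04,
        6.76873061e+01, -1.02279977e+01]), 'qvel': array([-0.00338214,  0.0015891 , -0.01475207,  0.05206571, -0.07873253,
       -0.03162071]), 'tau': array([ 6.29163223e-04, -4.40040779e+01, -1.76596177e+01,  6.33814163e-02,
        5.83352835e-02, -1.70624321e-04]), 'position': array([ 0.19285111, -0.59373644,  0.22157665]), 'tcp_rot': array([[ 9.51159974e-01,  3.08698257e-01, -2.99987125e-04],
       [ 3.08698183e-01, -9.51157691e-01,  2.11634669e-03],
       [ 3.67977474e-04, -2.10558975e-03, -9.99997716e-01]]), 'force': array([-0.03094349,  0.04895526, -0.11489579]), 'moment': array([0.00010204, 0.07214259, 0.03943178]), 'grasp_force': 0.0, 'opening': 0.9974932176475075}
scene {'fovy': 54.228844413984966, 'cx': 256.191486019509, 'cy': 193.6434295148688, 'xyz': array([0.94583829, 0.28026661, 0.90635243]), 'orientation': array([[-0.57595589,  0.68097332, -0.45227221],
       [ 0.81737071,  0.48879307, -0.3049368 ],
       [ 0.0134137 , -0.5453042 , -0.8381309 ]])}
top {'fovy': 44.94106930436927, 'cx': 253.15671511095522, 'cy': 190.0295973128438, 'xyz': array([ 0.38228197, -0.00864362,  1.63555546]), 'orientation': array([[-0.02430613, -0.99644426,  0.08067245],
       [-0.99962742,  0.02522747,  0.01042112],
       [-0.01241922, -0.08038909, -0.99668619]])}
wrist {'fovy': 61.1009566817207, 'cx': 258.444415285011, 'cy': 195.9384099680784, 'T_tool_cam': array([[-1.71518113e-04, -9.55238168e-01, -2.95837814e-01,
         8.23663154e-02],
       [ 9.99999441e-01, -4.72558541e-04,  9.46085743e-04,
        -1.79554890e-04],
       [-1.04353790e-03, -2.95837487e-01,  9.55237715e-01,
        -1.62699267e-01],
       [ 0.00000000e+00,  0.00000000e+00,  0.00000000e+00,
         1.00000000e+00]])}
```

View pics/top0b.png

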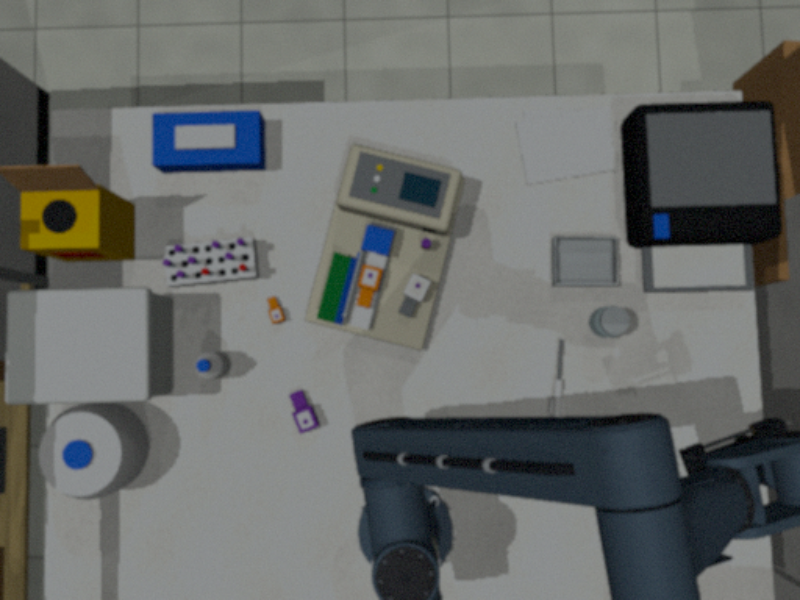

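View pics/scene0b.png

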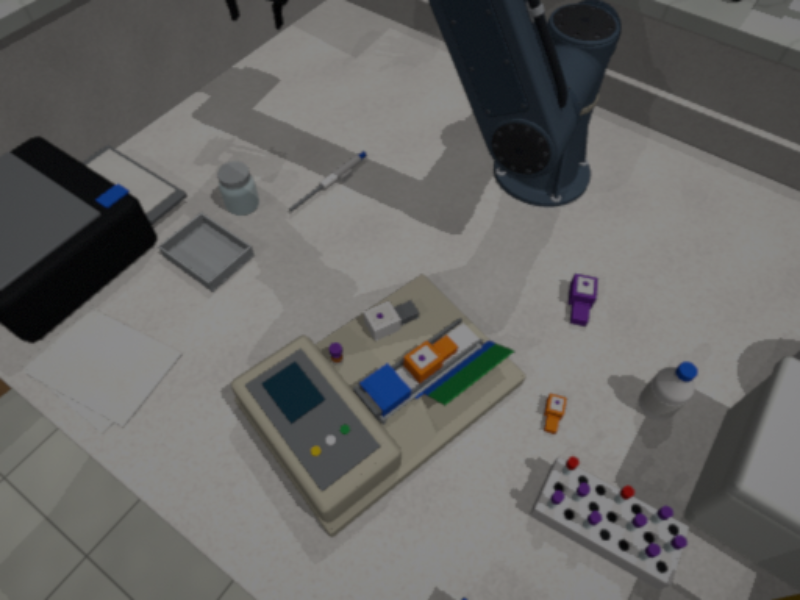

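The top view shows the analyser at about (385,245) in the 800 px picture. The orange cartridge's block is at (370,275) with its tail at (365,297), and the green paddle is at (335,287). The small orange and purple look-alikes lie off to the left, on the table. Next I get a rough position by casting rays.

```bash
cat > h.py <<'E'
import numpy as np,cv2
from rig import *
def cam(n,st=None):
    i=camera_info(n);f=192/np.tan(np.radians(i["fovy"]/2))
    if n=="wrist":
        T=np.array(i["T_tool_cam"]);R=st["tcp_rot"]@T[:3,:3];p=st["position"]+st["tcp_rot"]@T[:3,3]
    else: R=np.array(i["orientation"]);p=np.array(i["xyz"])
    return f,i["cx"],i["cy"],R,p
def ray(c,uv):
    f,cx,cy,R,p=c;d=R@np.array([(uv[0]-cx)/f,(uv[1]-cy)/f,1]);return p,d/np.linalg.norm(d)
def plane(c,uv,z):
    p,d=ray(c,uv);return p+d*(z-p[2])/d[2]
def tri(c1,u1,c2,u2):
    p,d=ray(c1,u1);q,e=ray(c2,u2)
    s=np.linalg.lstsq(np.c_[d,-e],q-p,rcond=None)[0];a=p+s[0]*d;b=q+s[1]*e
    return (a+b)/2,np.linalg.norm(a-b)
def proj(c,X):
    f,cx,cy,R,p=c;v=R.T@(np.asarray(X)-p);return np.array([cx+f*v[0]/v[2],cy+f*v[1]/v[2]])
def mask(im,col):
    h=cv2.cvtColor(im,cv2.COLOR_RGB2HSV)
    lo,hi={"orange":((5,130,90),(22,255,255)),"green":((45,90,25),(85,255,255)),"blue":((100,130,50),(125,255,255)),"purple":((130,60,30),(160,255,255))}[col]
    return cv2.inRange(h,lo,hi)
def blobs(im,col,amin=15):
    m=mask(im,col);cs,_=cv2.findContours(m,cv2.RETR_EXTERNAL,cv2.CHAIN_APPROX_NONE)
    return sorted([c for c in cs if cv2.contourArea(c)>amin],key=cv2.contourArea,reverse=True)
E
python3 - <<'E'
from h import *
im={n:cv2.imread(f"pics/{n}0.png")[:,:,::-1].copy() for n in("top","scene")}
C={n:cam(n) for n in im}
for col in("orange","green"):
    r={}
    for n in im:
        b=blobs(im[n],col)[0];r[n]=cv2.minAreaRect(b);print(col,n,cv2.contourArea(b),r[n])
    print(tri(C["top"],r["top"][0],C["scene"],r["scene"][0]))
    print([plane(C["top"],q,.06).round(3) for q in cv2.boxPoints(r["top"])])
k=.64
for q in((305,320),(423,349),(453,232)):print(plane(C["top"],(q[0]*k,q[1]*k),.03).round(3))
E
```

```text
orange top 252.0 ((234.91180419921875, 182.85296630859375), (13.339459419250488, 25.951311111450195), 14.03624439239502)
orange scene 477.5 ((276.0223388671875, 226.3290252685547), (20.05948257446289, 31.461074829101562), 52.43141174316406)
(array([0.53696048, 0.06932306, 0.05225378]), np.float64(0.0011654785482752925))
[array([0.499, 0.103, 0.06 ]), array([0.585, 0.08 , 0.06 ]), array([0.573, 0.036, 0.06 ]), array([0.487, 0.059, 0.06 ])]
green top 412.0 ((213.29664611816406, 183.47280883789062), (10.790515899658203, 42.90756607055664), 14.743562698364258)
green scene 579.5 ((300.9528503417969, 239.09584045410156), (11.6239652633667, 59.74399948120117), 52.76516342163086)
(array([0.53570383, 0.14242481, 0.06266427]), np.float64(0.0013287791075243286))
[array([0.47 , 0.181, 0.06 ]), array([0.612, 0.141, 0.06 ]), array([0.601, 0.106, 0.06 ]), array([0.46 , 0.145, 0.06 ])]
[0.466 0.21  0.03 ]
[ 0.395 -0.05   0.03 ]
[ 0.655 -0.124  0.03 ]
```

Request:
{"op": "drive_tool", "data": {"motion": [[[30,-34,0],[0,0,-0.15]],[[35,-29,0],[0,0,-0.15]],[[39,-23,0],[0,0,-0.15]],[[42,-17,0],[0,0,-0.15]],[[44,-11,0],[0,0,-0.15]]]}}

```text
time_s: 0.65
position: [0.2851, -0.3853, 0.2224]
tcp_rot: [[0.481, 0.877, 0.0], [0.877, -0.481, 0.0], [0.0, -0.0, -1.0]]
force: [1.3, -0.3, 0.6]
opening: 1.0
grasp_force: 0.0
```

Request:
{"op": "drive_tool", "data": {"motion": [[[45,-4,0],[0,0,-0.15]],[[45,3,0],[0,0,-0.15]],[[44,10,0],[0,0,-0.15]],[[42,16,0],[0,0,-0.15]],[[40,22,0],[0,0,-0.15]]]}}

```text
time_s: 1.15
position: [0.3774, -0.1792, 0.2226]
tcp_rot: [[-0.246, 0.969, 0.0], [0.969, 0.246, -0.0], [-0.0, 0.0, -1.0]]
force: [-0.3, -0.8, -0.0]
opening: 0.998
grasp_force: 0.0
```

Request:
{"op": "drive_tool", "data": {"motion": [[[36,28,0],[0,0,-0.15]],[[31,33,0],[0,0,-0.15]],[[26,37,0],[0,0,-0.15]],[[20,41,0],[0,0,-0.15]],[[14,43,0],[0,0,-0.15]]]}}

```text
time_s: 1.65
position: [0.4697, 0.0284, 0.2226]
tcp_rot: [[-0.841, 0.541, 0.0], [0.541, 0.841, -0.0], [-0.0, -0.0, -1.0]]
force: [0.7, -1.0, 0.2]
opening: 1.001
grasp_force: 0.0
```

Request:
{"op": "drive_tool", "data": {"motion": [[[7,45,0],[0,0,-0.15]],[[0,45,0],[0,0,-0.15]],[[0,0,0],[0,0,0]],[[0,0,0],[0,0,0]]], "gripper": 0.6}}

```text
time_s: 2.05
position: [0.5062, 0.1097, 0.2221]
tcp_rot: [[-0.962, 0.273, -0.001], [0.273, 0.962, -0.001], [0.001, -0.001, -1.0]]
force: [0.1, -0.5, 0.1]
opening: 0.72
grasp_force: 0.0
```

Run:
```python
from h import *
import pickle
s=read_state();im=capture("wrist");pickle.dump((s,im),open("w1.pkl","wb"))
cv2.imwrite("pics/w1.png",cv2.resize(im[:,:,::-1],(800,600)))
```

```text
(no output)
```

View pics/w1.png

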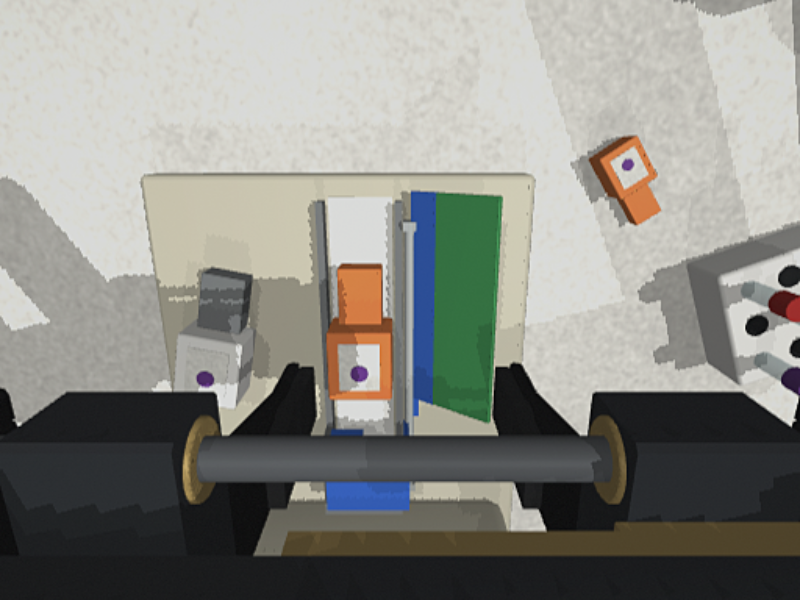

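Request:
{"op": "drive_tool", "data": {"motion": [[[0,-40,0],[0,0,0]],[[40,-40,0],[0,0,0]],[[0,0,0],[0,0,0]],[[0,0,0],[0,0,0]]]}}

```text
time_s: 2.5
position: [0.4502, 0.0445, 0.2226]
tcp_rot: [[-0.96, 0.279, -0.001], [0.279, 0.96, 0.0], [0.001, -0.0, -1.0]]
force: [-0.4, -0.0, 0.3]
opening: 0.601
grasp_force: 0.0
```

Run:
```python
from h import *
import pickle
s=read_state();im=capture("wrist");pickle.dump((s,im),open("w2.pkl","wb"))
cv2.imwrite("pics/w2.png",cv2.resize(im[:,:,::-1],(800,600)));print(s["position"],s["opening"])
```

```text
[0.45019528 0.04446282 0.222557  ] 0.6008918234213053
```

View pics/w2.png

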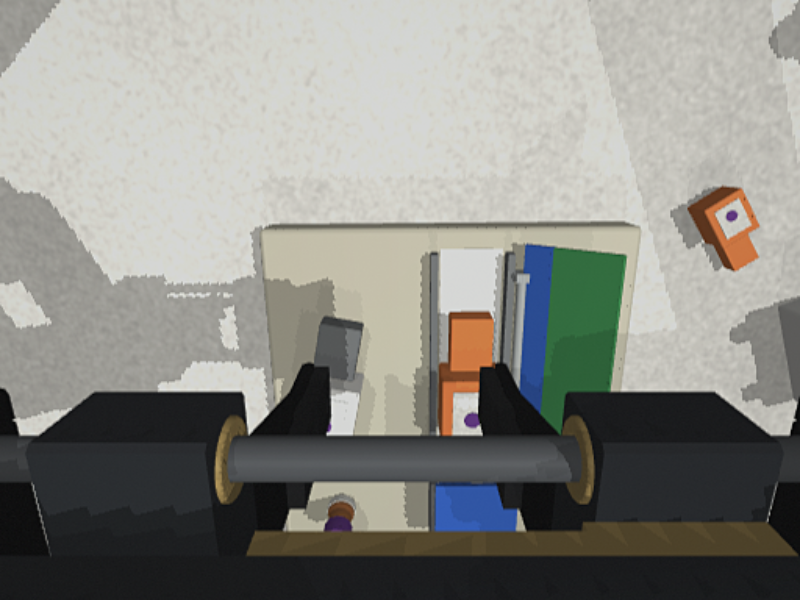

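The pictures show the lane running down the image. In view 1 the tail's rear edge is at (338..382,265), the deck's near corners at (142,175) and (534,175), and the dot at (359,373). In view 2 the same things are at (449..492,313), at (263,228) and (639,224), and at (472,421). I triangulate these points.

Run:
```python
from h import *
import pickle
s1,i1=pickle.load(open("w1.pkl","rb"));s2,i2=pickle.load(open("w2.pkl","rb"))
c1,c2=cam("wrist",s1),cam("wrist",s2)
P={"deckR":((142,175),(263,228)),"deckL":((534,175),(639,224)),"tailR":((338,265),(449,313)),"tailL":((382,265),(492,313)),"dot":((359,373),(472,421)),"greenNearL":((502,197),(626,255)),"greenNearR":((437,192),(554,247)),"laneR":((327,198),(439,249))}
k=lambda q:((q[0]+.5)/1.5625-.5,(q[1]+.5)/1.5625-.5)
T={n:tri(c1,k(a),c2,k(b)) for n,(a,b) in P.items()}
L,R=T["deckL"][0],T["deckR"][0]
v=(L-R)[:2];w=np.linalg.norm(v);v/=w;u=np.array([v[1],-v[0]])
print("width",w,"yaw",np.degrees(np.arctan2(u[1],u[0])))
O=(L[:2]+185e-3*u-120e-3*v+R[:2]+185e-3*u+150e-3*v)/2
print("O",O,"u",u,"v",v)
for n,(x,e) in T.items():
    d=x[:2]-O;print(n,x.round(4),"err",round(e,4),"an",(d@u).round(4),(d@v).round(4))
for s in(s1,s2):
    d=s["position"][:2]-O;print("tcp",d@u,d@v,np.degrees(np.arctan2(s["tcp_rot"][1,0],s["tcp_rot"][0,0])))
b=blobs(i1,"orange",100)
for q in b: print(cv2.minAreaRect(q))
```

```text
width 0.26673802262741997 yaw -15.997578393744158
O [0.61454499 0.0499701 ] u [ 0.96127334 -0.27559673] v [0.27559673 0.96127334]
deckR [ 0.3958 -0.0417  0.0327] err 0.0012 an -0.185 -0.1484
deckL [0.4693 0.2147 0.0186] err 0.0009 an -0.185 0.1184
tailR [0.4898 0.0667 0.0376] err 0.0006 an -0.1245 -0.0183
tailL [0.498  0.0963 0.0387] err 0.0005 an -0.1248 0.0124
dot [0.5601 0.0625 0.0687] err 0.0011 an -0.0558 -0.0029
greenNearL [0.4701 0.1804 0.0785] err 0.0003 an -0.1748 0.0856
greenNearR [0.4592 0.145  0.0536] err 0.0001 an -0.1755 0.0485
laneR [0.4447 0.0721 0.028 ] err 0.0003 an -0.1694 -0.0256
tcp -0.12061263658118203 0.027570392445308387 164.17236385758605
tcp -0.15646720515985962 -0.050588243591051074 163.80846467822528
((229.5, 212.0), (86.0, 41.0), 90.0)
((403.5381774902344, 115.070068359375), (53.31220245361328, 33.75907516479492), 61.38954162597656)
```

Request:
{"op": "drive_tool", "data": {"motion": [[[-6,43,0],[0,0,-0.003]],[[-5,43,0],[0,0,0]],[[0,0,40],[0,0,0]],[[0,0,40],[0,0,0]],[[0,0,40],[0,0,0]]], "gripper": 0.65}}

```text
time_s: 3.05
position: [0.4881, 0.1265, 0.1018]
tcp_rot: [[-0.963, 0.271, 0.004], [0.271, 0.963, 0.0], [-0.004, 0.001, -1.0]]
force: [0.2, 0.3, 0.5]
opening: 0.645
grasp_force: 0.0
```

Request:
{"op": "drive_tool", "data": {"motion": [[[0,0,0],[0,0,0]],[[0,0,0],[0,0,0]],[[0,0,0],[0,0,0]]]}}

```text
time_s: 3.35
position: [0.4881, 0.1259, 0.1044]
tcp_rot: [[-0.962, 0.272, 0.004], [0.272, 0.962, 0.0], [-0.004, 0.001, -1.0]]
force: [-0.2, 0.4, 0.1]
opening: 0.65
grasp_force: 0.0
```

Run:
```python
from h import *
s=read_state();O=np.array([.61454,.04997]);u=np.array([.96127,-.2756]);v=np.array([.2756,.96127])
d=s["position"][:2]-O;print(d@u,d@v,s["position"],s["opening"],s["force"])
a=capture("wrist");b=capture("scene")[110:310,190:390]
cv2.imwrite("pics/m3.png",np.hstack([cv2.resize(a,(400,300)),cv2.resize(b,(300,300))])[:,:,::-1])
```

```text
-0.14249133653474721 0.03816445417204345 [0.48808489 0.12592731 0.10436899] 0.6504949711359641 [-0.15032581  0.3973212   0.07331813]
```

View pics/m3.png

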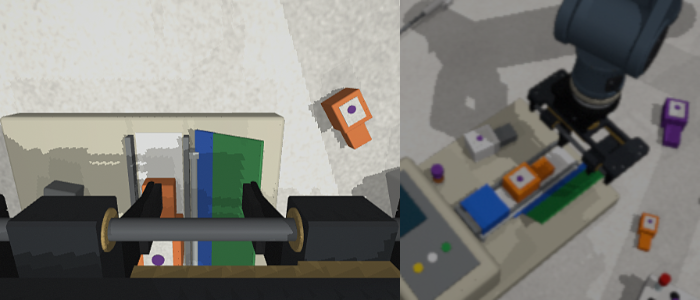

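The wrist view shows the left finger over the green paddle. The right finger is over the lane, beside the tail's end at about (160,182). I back off 4 mm and press down in stages.

Request:
{"op": "drive_tool", "data": {"motion": [[[5,-2,0],[0,0,0]],[[0,0,20],[0,0,0]],[[0,0,15],[0,0,0]],[[0,0,0],[0,0,0]],[[0,0,0],[0,0,0]]]}}

```text
time_s: 3.95
position: [0.4802, 0.1251, 0.0682]
tcp_rot: [[-0.963, 0.271, -0.001], [0.271, 0.963, -0.0], [0.001, -0.001, -1.0]]
force: [-0.9, -2.1, 0.6]
opening: 0.646
grasp_force: 0.8
```

Request:
{"op": "drive_tool", "data": {"motion": [[[0,0,8],[0,0,0]],[[0,0,8],[0,0,0]],[[0,0,7],[0,0,0]],[[0,0,0],[0,0,0]],[[0,0,0],[0,0,0]]]}}

```text
time_s: 4.45
position: [0.4815, 0.1255, 0.0445]
tcp_rot: [[-0.962, 0.272, 0.001], [0.272, 0.962, 0.0], [-0.001, 0.001, -1.0]]
force: [1.5, 2.0, 3.0]
opening: 0.651
grasp_force: 1.6
```

Request:
{"op": "drive_tool", "data": {"motion": [[[0,0,3],[0,0,0]],[[0,0,0],[0,0,0]],[[0,0,0],[0,0,0]]]}}

```text
time_s: 4.75
position: [0.4814, 0.1255, 0.0417]
tcp_rot: [[-0.962, 0.271, 0.001], [0.271, 0.962, 0.0], [-0.001, 0.001, -1.0]]
force: [0.8, 1.3, 3.4]
opening: 0.65
grasp_force: 1.9
```

Run:
```python
from h import *
s=read_state();O=np.array([.61454,.04997]);u=np.array([.96127,-.2756]);v=np.array([.2756,.96127])
d=s["position"][:2]-O;print(d@u,d@v,s["position"],s["opening"],s["force"])
a=capture("wrist");b=capture("scene")[130:290,210:370]
cv2.imwrite("pics/m4.png",np.hstack([cv2.resize(a,(400,400)),cv2.resize(b,(400,400),interpolation=cv2.INTER_CUBIC)])[:,:,::-1])
```

```text
-0.1488425599048783 0.03588221473058937 [0.48135063 0.12548386 0.04174455] 0.6502942714140204 [0.80867403 1.26935871 3.44968114]
```

View pics/m4.png

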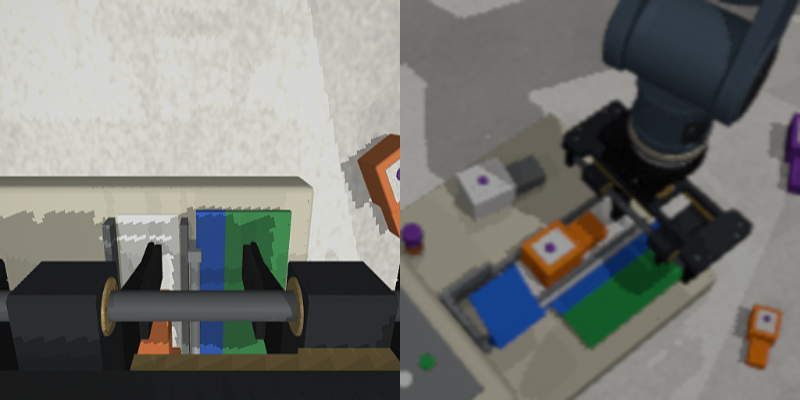

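The wrist view shows the paddle pressed level, with the right finger behind the tail. The scene view shows the flap raised. Now I push.

Request:
{"op": "drive_tool", "data": {"motion": [[[-8,0,0],[0,0,0.003]],[[-5,0,0],[0,0,0]],[[-5,0,0],[0,0,0]],[[-5,0,0],[0,0,0]],[[-5,0,0],[0,0,0]]]}}

```text
time_s: 5.35
position: [0.5072, 0.1175, 0.0413]
tcp_rot: [[-0.962, 0.274, -0.002], [0.274, 0.962, -0.0], [0.002, -0.001, -1.0]]
force: [-2.6, 0.3, 3.5]
opening: 0.648
grasp_force: 2.2
```

Request:
{"op": "drive_tool", "data": {"motion": [[[-5,0,0],[0,0,0]],[[-5,0,0],[0,0,0]],[[-5,0,0],[0,0,0]],[[-5,0,0],[0,0,0]],[[-5,0,0],[0,0,0]]]}}

```text
time_s: 5.85
position: [0.532, 0.1107, 0.0416]
tcp_rot: [[-0.962, 0.274, 0.0], [0.274, 0.962, 0.0], [-0.0, 0.0, -1.0]]
force: [-2.9, 0.2, 4.4]
opening: 0.648
grasp_force: 2.1
```

Request:
{"op": "drive_tool", "data": {"motion": [[[-6,0,0],[0,0,0]],[[-6,0,0],[0,0,0]],[[-6,0,0],[0,0,0]],[[-6,0,0],[0,0,0]],[[-6,0,0],[0,0,0]]]}}

```text
time_s: 6.35
position: [0.561, 0.1025, 0.0416]
tcp_rot: [[-0.962, 0.274, 0.0], [0.274, 0.962, 0.0], [0.0, 0.0, -1.0]]
force: [-2.8, 0.6, 3.2]
opening: 0.646
grasp_force: 2.2
```

Request:
{"op": "drive_tool", "data": {"motion": [[[-3,0,0],[0,0,0]],[[-3,0,0],[0,0,0]],[[-3,0,0],[0,0,0]],[[-3,0,0],[0,0,0]]]}}

```text
time_s: 6.75
position: [0.572, 0.0994, 0.0416]
tcp_rot: [[-0.962, 0.274, -0.0], [0.274, 0.962, 0.0], [0.0, -0.0, -1.0]]
force: [-3.4, 1.3, 4.6]
opening: 0.649
grasp_force: 2.3
```

Run:
```python
from h import *
s=read_state();O=np.array([.61454,.04997]);u=np.array([.96127,-.2756]);v=np.array([.2756,.96127])
d=s["position"][:2]-O;print(d@u,d@v,s["position"],s["opening"],s["force"],s["force"][:2]@u)
b=capture("scene")[130:290,210:370]
cv2.imwrite("pics/m5.png",cv2.resize(b,(600,600),interpolation=cv2.INTER_CUBIC)[:,:,::-1])
```

```text
-0.054534948576857256 0.03574168517069652 [0.5719674  0.09935747 0.04156853] 0.648794761206041 [-3.37043891  1.33942095  4.60695825] -3.6090462268625387
```

View pics/m5.png

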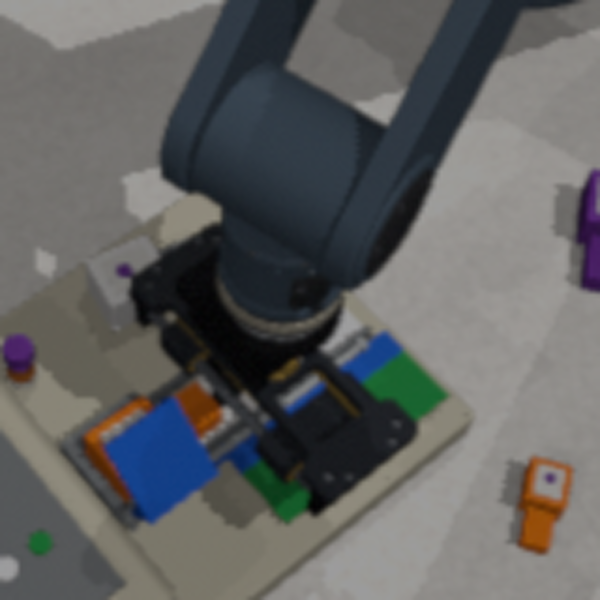

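The block is inside under the raised flap and a few mm short of the stop. I keep pushing gently until the force rises.

Request:
{"op": "drive_tool", "data": {"motion": [[[-2,0,0],[0,0,0]],[[-2,0,0],[0,0,0]],[[-2,0,0],[0,0,0]],[[0,0,0],[0,0,0]]]}}

```text
time_s: 7.2
position: [0.5777, 0.0977, 0.0415]
tcp_rot: [[-0.961, 0.275, -0.001], [0.275, 0.961, 0.0], [0.001, 0.0, -1.0]]
force: [-3.5, 0.3, 5.3]
opening: 0.649
grasp_force: 3.3
```

Request:
{"op": "drive_tool", "data": {"motion": [[[-1,0,0],[0,0,0]],[[-1,0,0],[0,0,0]],[[0,0,0],[0,0,0]]]}}

```text
time_s: 7.5
position: [0.5778, 0.0977, 0.0415]
tcp_rot: [[-0.961, 0.275, -0.004], [0.275, 0.961, 0.001], [0.004, -0.0, -1.0]]
force: [-6.0, 2.5, 7.5]
opening: 0.649
grasp_force: 4.2
```

Request:
{"op": "drive_tool", "data": {"motion": [[[-2,0,0],[0,0,0]],[[-1,0,0],[0,0,0]],[[0,0,0],[0,0,0]],[[0,0,0],[0,0,0]]]}}

```text
time_s: 7.9
position: [0.5779, 0.0976, 0.0413]
tcp_rot: [[-0.961, 0.276, -0.01], [0.276, 0.961, 0.002], [0.01, -0.001, -1.0]]
force: [-9.6, 4.0, 10.9]
opening: 0.649
grasp_force: 6.2
```

Run:
```python
from h import *
s=read_state();O=np.array([.61454,.04997]);u=np.array([.96127,-.2756]);v=np.array([.2756,.96127])
d=s["position"][:2]-O;print(d@u,d@v,s["position"],s["force"],s["force"][:2]@u)
a=capture("scene")[160:290,205:315];b=capture("wrist")
cv2.imwrite("pics/m6.png",np.hstack([cv2.resize(a,(400,480),interpolation=cv2.INTER_CUBIC),cv2.resize(b,(400,480))])[:,:,::-1])
```

```text
-0.04834532604479974 0.035672928702083016 [0.57789838 0.09758551 0.04129483] [-9.56734649  3.97459017 10.85774817] -10.29220020909463
```

View pics/m6.png

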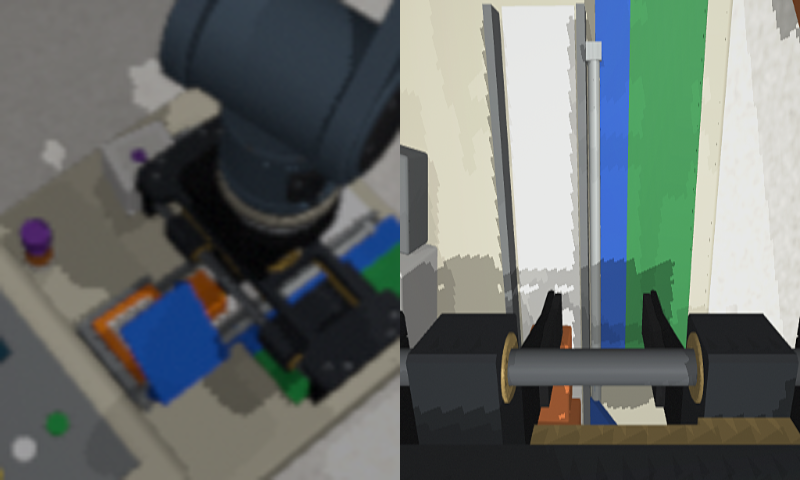

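It stalled hard with about 10 N of push, against about 3.5 N while sliding, so the cartridge is against the stop. I back off the tail first, then rise.

Request:
{"op": "drive_tool", "data": {"motion": [[[5,0,0],[0,0,0]],[[5,0,0],[0,0,0]],[[5,0,0],[0,0,0]],[[5,0,0],[0,0,0]],[[0,0,0],[0,0,0]]]}}

```text
time_s: 8.5
position: [0.5639, 0.102, 0.0419]
tcp_rot: [[-0.962, 0.274, 0.002], [0.274, 0.962, 0.0], [-0.002, 0.001, -1.0]]
force: [2.3, -0.5, 5.1]
opening: 0.652
grasp_force: 1.9
```

Request:
{"op": "drive_tool", "data": {"motion": [[[0,0,-8],[0,0,0]],[[0,0,-10],[0,0,0]],[[0,0,-10],[0,0,0]],[[0,0,-15],[0,0,0]],[[0,0,-20],[0,0,0]]]}}

```text
time_s: 9.0
position: [0.5616, 0.1021, 0.1046]
tcp_rot: [[-0.962, 0.274, -0.004], [0.274, 0.962, 0.0], [0.004, -0.001, -1.0]]
force: [0.5, -1.1, -1.4]
opening: 0.65
grasp_force: 0.0
```

Request:
{"op": "drive_tool", "data": {"motion": [[[30,0,-40],[0,0,0]],[[40,0,-40],[0,0,0]],[[20,0,-20],[0,0,0]],[[0,0,0],[0,0,0]],[[0,0,0],[0,0,0]]]}}

```text
time_s: 9.5
position: [0.4813, 0.1254, 0.2004]
tcp_rot: [[-0.962, 0.274, 0.001], [0.274, 0.962, 0.0], [-0.001, 0.0, -1.0]]
force: [-0.0, 0.1, 0.8]
opening: 0.652
grasp_force: 0.0
```

Run:
```python
from h import *
s=read_state();O=np.array([.61454,.04997]);u=np.array([.96127,-.2756]);v=np.array([.2756,.96127])
print(s["position"],s["force"])
c=cam("wrist",s);b=capture("wrist")
for q in blobs(b,"orange",60):
    x,y,w,h=cv2.boundingRect(q);print(x,y,w,h)
    for z in(.03,.05):
        d=plane(c,(x+w/2,y),z)[:2]-O;print(z,d@u,d@v)
a=capture("scene")[130:290,210:340]
cv2.imwrite("pics/m7.png",np.hstack([cv2.resize(a,(390,480),interpolation=cv2.INTER_CUBIC),cv2.resize(b,(400,480))])[:,:,::-1])
```

```text
[0.4813405  0.12542406 0.20042674] [-0.01584345  0.11535098  0.80398959]
373 114 48 58
0.03 -0.21185877797011843 0.17380305318117653
0.05 -0.2129577104169124 0.16553539518626367
211 272 27 7
0.03 -0.03399992596265515 -0.002868880198712942
0.05 -0.045780582865491644 -0.0005260968791777207
224 309 19 6
0.03 0.016272127044886755 0.006489805994484788
0.05 0.0014722658010506442 0.008270531783242075
```

View pics/m7.png

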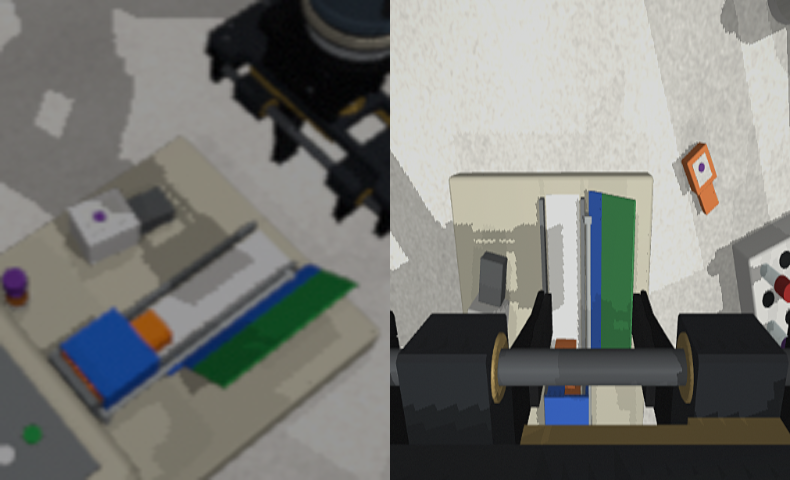

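The flap is shut over the cartridge and the tail shows below the lip. The tail's end measures x ≈ -34 mm, against -36 mm expected when home, so I hand in.

```bash
python3 -c "
from rig import *
print(hand_in())"
```

```text
the job is handed in; nothing more can be done
None
```

The cartridge is pushed home against the stop, the flap has shut behind it, the arm is clear, and the job was handed in at about 9.6 s of the 35 s allowed; no verdict came back.

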